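# Reset the tripped breaker through the guard window

## Task

One of the three breakers on the bench console has tripped: its orange lever stands midway, while the other two are leaning up the slope, ON. Reach through that breaker's window in the yellow guard plate and reset it the proper way: push its lever fully down the slope to OFF, then push it fully up the slope to ON, and withdraw. Do not touch the guard plate, leave the other two breakers on, and do not disturb or pick up anything on the bench or on the console.

Things in the scene. Friction and masses are not known exactly. Their poses are not given: they have to be found in the camera images.
- console: Grey breaker console fixed on the bench, 284 mm deep (x), 360 mm wide (y). Its front edge is 45 mm high; from there the panel rises at 15 degrees, away from the robot, over 200 mm to a flat ledge 97 mm high, 92 mm deep, at the back, where small things stand. Origin: centre of its underside; x from the low front to the ledge, y left.
- guard: Yellow plate over the panel and parallel to it, 180 mm (x, up the slope) by 320 mm (y), its underside 46 and top face 50 mm above the panel, on six 12 mm spacers near its edges. One window 134 mm (x) by 70 mm (y) centred over each breaker, 30 mm bars between. An upright lever ends 9 mm below the top face. Origin: middle of the panel's surface; z square out of it. Not to be touched.
- breaker_a: Breaker a (the tripped one), dark grey, in the panel: 130 mm (x) by 76 mm (y), 10 mm high, its raised middle (66 by 60 mm) 16 mm above the panel. Three stand side by side, 100 mm apart, in any order. Origin: on the panel's surface, under the middle of the breaker and of its guard window. x up the slope (to ON), y left along the panel, z square out of the panel.
- lever_a (a joint): Orange lever of breaker_a, hinged about its y, 6 mm below its origin; starts tripped, within 0.05 of 0. -0.35 rad = OFF stop (leans to breaker -x, down the slope), 0 = upright (tripped), +0.35 = ON stop. Tab 24 mm wide (y), 12 mm thick (x), top 47 mm from the hinge. Over-centre: stays within 0.2 rad of upright, else snaps on to the nearer stop. Leaving a stop takes 6 to 8 N at the tab, leaving midway about 3 N.
- lever_a_tip (a point): Middle of the top of the tripped breaker's lever; moves with the lever.
- breaker_b: Breaker b (on), dark grey, in the panel: 130 mm (x) by 76 mm (y), 10 mm high, its raised middle (66 by 60 mm) 16 mm above the panel. Three stand side by side, 100 mm apart, in any order. Origin: on the panel's surface, under the middle of the breaker and of its guard window. x up the slope (to ON), y left along the panel, z square out of the panel.
- lever_b (a joint): Orange lever of breaker_b, hinged about its y, 6 mm below its origin; starts and stays ON. -0.35 rad = OFF stop (leans to breaker -x, down the slope), 0 = upright (tripped), +0.35 = ON stop. Tab 24 mm wide (y), 12 mm thick (x), top 47 mm from the hinge. Over-centre: stays within 0.2 rad of upright, else snaps on to the nearer stop. Leaving a stop takes 6 to 8 N at the tab, leaving midway about 3 N.
- breaker_c: Breaker c (on), dark grey, in the panel: 130 mm (x) by 76 mm (y), 10 mm high, its raised middle (66 by 60 mm) 16 mm above the panel. Three stand side by side, 100 mm apart, in any order. Origin: on the panel's surface, under the middle of the breaker and of its guard window. x up the slope (to ON), y left along the panel, z square out of the panel.
- lever_c (a joint): Orange lever of breaker_c, hinged about its y, 6 mm below its origin; starts and stays ON. -0.35 rad = OFF stop (leans to breaker -x, down the slope), 0 = upright (tripped), +0.35 = ON stop. Tab 24 mm wide (y), 12 mm thick (x), top 47 mm from the hinge. Over-centre: stays within 0.2 rad of upright, else snaps on to the nearer stop. Leaving a stop takes 6 to 8 N at the tab, leaving midway about 3 N.
- solder_reel: Bystander: solder reel, 54 mm diameter, 42 mm high, standing on the console's ledge. Origin: centre of its underside.
- flux_bottle: Bystander: small white bottle with a red cap, 30 mm diameter, 62 mm high, on the console's ledge. Origin: centre of its underside.
- screwdriver: Bystander: screwdriver, 180 mm long, 26 mm thick blue handle, lying on the bench left of the console. Origin: under its middle; x towards the tip.
- side_cutters: Bystander: side cutters with red grips, 145 mm long, 52 mm wide, 12 mm high, lying left of the console. Origin: on the bench by the joint; x towards the jaws.
- multimeter: Bystander: yellow multimeter, 150 by 75 by 41 mm, lying right of the console. Origin: centre of its underside.
- board_holder: Bystander: green frame holding a small circuit board, 100 by 90 by 50 mm, left of the console's back. Origin: centre of its underside.
- wire_spool: Bystander: spool of red wire, 68 mm diameter, 50 mm high, right of the console. Origin: centre of its underside.
- tip_tin: Bystander: steel tin of brass tip cleaner, 60 mm diameter, 24 mm high, right of the console's back. Origin: centre of its underside.

How it is judged:
On the way, in this order (a step that is already met when the one before it is completed fails the run):
1. the tripped breaker's lever has been pushed fully to OFF (value of joint lever_a below -0.31 rad), for 0.2 s.
2. the same lever has then been pushed fully to ON (value of joint lever_a above 0.31 rad), for 0.2 s.
At the end, for the whole second after the job is handed in: All three levers stand at ON (more than 0.31 of 0.35 rad), and every loose thing is within 15 mm of where it stood (value of joint each of lever_a, lever_b, lever_c above 0.31 rad and distance of each of solder_reel, flux_bottle, screwdriver, side_cutters, multimeter, board_holder, wire_spool, tip_tin from where it was at the start of the episode below 0.015 m); the robot touches nothing.
It fails at once if the guard plate or its spacers are touched (more than 0.5 N) (contact force between any of the fingers, the arm and guard above 0.5 N).
It fails at once if another breaker's lever is pushed off ON (below 0.25 rad) (value of joint any of lever_b, lever_c below 0.25 rad).
It fails at once if a bystander is moved or lifted by more than 15 mm (distance of any of solder_reel, flux_bottle, screwdriver, side_cutters, multimeter, board_holder, wire_spool, tip_tin from where it was at the start of the episode above 0.015 m).
It also fails if it takes over 43 s, if anything falls off the work surface, if the arm or the gripper's body presses on something with over 40 N, if the wrist force passes 120 N, or if a joint passes its speed limit or range.

## Robot

A 6-joint arm with a two-finger parallel gripper is mounted at the origin on the work surface. World frame = base frame: x ahead of the robot, y to its left, z up, the work surface at z = 0. Lengths are in m, angles in rad, forces in N, time in s.
With the tool pointing down it reaches from about 0.375 to 0.925 m from the base axis. Payload 5.7 kg.
Tool frame: the origin (TCP) lies on the centre line of the jaws, within the pads' length; the fingertips stand 22 mm ahead of it and the grasp point (between the pads) lies 3 mm ahead of it; z points along the fingers, y is the line along which they close (so a half turn about z gives the same grasp; the last joint's range is limited). The gripper opens to 88 mm and grips with 3 to 60 N. Pads are 20 mm wide; open, the fingers measure 115 mm over their backs; the gripper's body (75 mm by 178 mm) begins 61 mm behind the grasp point.
Start: joints at [-1.236, 0.359, 1.51, -0, 1.272, -0.115], TCP at [0.261, -0.54, 0.245] pointing down, gripper open.
Joint ranges: [-2.97, 2.97], [-1.01, 2.36], [0.21, 2.38], [-0.96, 4.11], [0.2, 2.71], [-2.98, 2.98]. Speed limits (rad/s): [2.39, 2.39, 3.14, 3.14, 3.14, 3.14].

## Interface

Orientations are given as a rotation vector (axis times angle).
In Python, from station import arm gives the robot as it stands.
- The arm moves only by the shell command python3 -m handwheel 'ROWS' [FORCE]. ROWS is text: rows parted by semicolons, each of 7 numbers parted by spaces: the shift along the tool's x, y, z in cm, then the turn, a rotation vector about the tool's x, y, z in rad, then the gripper's target within -1 to 1 (fully open at 1, half-way at 0, shut at -1). A call has 1 to 20 rows; each row shifts and turns the commanded pose from where the row before left it, along the tool's axes as they then stand; what a row does not reach is not made up. A row lasts 1/8 s, in which the tool goes at most 62.5 mm and 10.7 degrees, less where a joint would pass 70% of its speed; a pose out of reach is approached as far as the arm can. A call with a gripper value outside its range is refused whole. The fingers move at their own pace and stop on an object; FORCE is the grip in N (left out, the last holds). Time passes only in rows, so rows that do not move let the fingers close. It gives the time, the measured TCP pose, the force, the opening and the grip force at its end, in the units of the state.
- arm.get_state(): the state, without advancing time (a new reading comes with each control period).
- arm.camera(name): name is "side" or "top"; returns a dict with "pixels" (480x640x3 uint8, red, green, blue), "range_z" (480x640 float32, m along the optical axis (not along the pixel's ray), 0 where there is no reading), "vfov" (degrees; the focal length in pixels is half the picture's height over the tangent of half this angle, whatever the lens; pixels are square), "cx", "cy" (the principal point, pixels), "position" and "orientation" of the camera in the world. Camera axes: x right, y up, looking along -z (the intrinsics and any distortion apply to the point x, -y, -z); pixel columns grow to the right and rows downward; lengths in m; the calibration is good to about 2 mm. A picture is of the moment at which its call begins.
- arm.close_job(): hands the job in; it is judged then, once.
The state is a dict: "time_s": time; "joint_positions": joint angles; "qvel": joint speeds; "joint_efforts": joint torques, N m; "tcp_pos": TCP position; "eef_rot": TCP orientation; "contact_force": force on the tool from outside, world axes, zero at the start; "wrist_torque": the same for the moment, N m; "finger_gap": opening from 0.0 (shut) to 1.0 (fully open); "finger_force": force on a finger pad.
Only numpy, scipy, OpenCV 4.12 (cv2) and the standard library are available. Lean on these libraries where they do the work, as an engineer would, in place of code of your own. Each camera call takes 0.05 s, during which the arm holds its last target. There are 200 camera calls.

## Working session

There is one attempt and no reset: what is moved stays moved. The work goes in short steps, Python scripts to look and compute and a shell command to move; the robot and the scene stay as the last step left them, time stands still between calls to the robot, and variables do not carry over. Pictures are saved under pics/ and viewed, at most 10 in all, crops included, and the job is handed in when it is done.

```bash
mkdir -p pics; ls; python3 - <<'E'
from station import arm
import cv2,numpy as np
for n in("top","side"):
    c=arm.camera(n); cv2.imwrite(f"pics/{n}0.png",c["pixels"][:,:,::-1]); np.savez(f"{n}0.npz",**c)
    print(n,{k:v for k,v in c.items() if k not in("pixels","range_z")}, (c["range_z"]>0).mean())
print(arm.get_state())
E
```

```text
pics
top {'vfov': 56.668509499244244, 'cx': 319.8198667582612, 'cy': 238.61697488169952, 'position': array([0.44776512, 0.00611248, 1.2052832 ]), 'orientation': array([ 0.11062004, -0.08884853, -1.54503051])} 0.9959830729166667
side {'vfov': 45.718053996360126, 'cx': 317.6345213229759, 'cy': 240.96918572161775, 'position': array([ 0.46612237, -0.79164313,  0.81041453]), 'orientation': array([ 0.84943197, -0.07654058, -0.19139857])} 0.9962044270833333
{'time_s': 0.1, 'joint_positions': array([-1.23608611e+00,  3.59429431e-01,  1.51129936e+00, -8.96329785e-06,
        1.27250660e+00, -1.15073072e-01]), 'qvel': array([-1.55330556e-03, -1.52464428e-03, -2.24850153e-03,  1.07256791e-04,
        2.37796967e-04, -9.09365914e-05]), 'joint_efforts': array([ 9.96873387e-04, -5.16356277e+01, -2.71405649e+01,  6.78536016e-02,
        2.75790860e-02, -2.60820843e-05]), 'tcp_pos': array([ 0.26067634, -0.53977401,  0.24390519]), 'eef_rot': array([-3.06089018e+00, -7.00217601e-01,  2.96027718e-04]), 'contact_force': array([-0.12480442,  0.79923662,  0.45217162]), 'wrist_torque': array([-0.0218244 ,  0.00602715, -0.04084048]), 'finger_force': 0.0, 'finger_gap': 1.000747042980797}
```

View pics/top0.png

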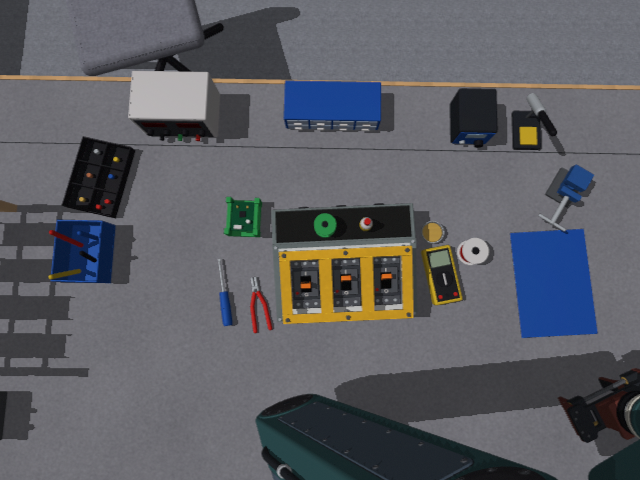

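View pics/side0.png

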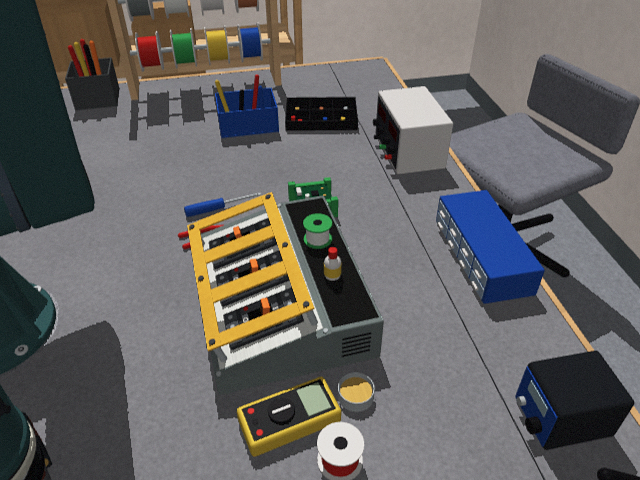

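Top view: the guard is at about (280–413, 245–322), with the windows centred near (305,285), (346,283) and (387,280). The side view shows the same console unobstructed. Next I fit the guard frame and the levers from depth.

```bash
cat >h.py <<'E'
import numpy as np,cv2
from scipy.spatial.transform import Rotation as R
def cloud(c):
    f=240/np.tan(np.radians(c["vfov"])/2); z=c["range_z"]
    v,u=np.mgrid[:480,:640]
    p=np.stack([(u-c["cx"])/f*z,-(v-c["cy"])/f*z,-z],-1)
    return p@R.from_rotvec(c["orientation"]).as_matrix().T+c["position"]
def hsv(c): return cv2.cvtColor(np.ascontiguousarray(c["pixels"]),cv2.COLOR_RGB2HSV)
E
python3 - <<'E'
from h import *
for n,roi in(("top",(235,330,270,420)),("side",(190,355,185,320))):
    c=np.load(n+"0.npz"); P=cloud(c); H=hsv(c); z=c["range_z"]
    m=np.zeros((480,640),bool); m[roi[0]:roi[1],roi[2]:roi[3]]=1; m&=z>0
    y=m&(H[...,0]>20)&(H[...,0]<28)&(H[...,1]>180)&(H[...,2]>140)
    k,l,_,_=cv2.connectedComponentsWithStats(y.astype(np.uint8)); 
    y=l==1+np.argmax([ (l==i).sum() for i in range(1,k)])
    Q=P[y]
    for _ in range(5):
        A=np.c_[Q[:,:2],np.ones(len(Q))]; w=np.linalg.lstsq(A,Q[:,2],rcond=None)[0]; r=Q[:,2]-A@w; Q=Q[abs(r)<max(2.5*r.std(),.002)]
    nrm=np.array([-w[0],-w[1],1]); nrm/=np.linalg.norm(nrm)
    print(n,len(Q),"rms",r.std(),"tilt",np.degrees(np.arccos(nrm[2])),"az",np.degrees(np.arctan2(-nrm[1],-nrm[0])))
    az=np.arctan2(-nrm[1],-nrm[0])
    # yaw by minAreaRect in plane
    X=np.array([np.cos(az),np.sin(az),0]); X-=X@nrm*nrm; X/=np.linalg.norm(X); Y=np.cross(nrm,X)
    o=Q.mean(0); ab=np.c_[(Q-o)@X,(Q-o)@Y].astype(np.float32)
    (cx,cy),(sw,sh),ang=cv2.minAreaRect(ab); print("rect",cx,cy,sw,sh,ang)
    if abs(sw)>abs(sh): ang-=90
    ang=(ang+45)%90-45
    a=np.radians(ang); X,Y=X*np.cos(a)+Y*np.sin(a),Y*np.cos(a)-X*np.sin(a)
    o=o+((cx*np.cos(0))*0)*X
    ab=np.c_[(Q-o)@X,(Q-o)@Y]; mid=(np.percentile(ab,.5,0)+np.percentile(ab,99.5,0))/2
    C=o+mid[0]*X+mid[1]*Y; C=C+nrm*((Q-C)@nrm).mean()
    O=C-.05*nrm
    print("ext",np.ptp(ab,0),"origin",O,"X",X,"yaw",np.degrees(np.arctan2(X[1],X[0])),"n",nrm)
    og=m&(H[...,0]>4)&(H[...,0]<14)&(H[...,1]>190)&(H[...,2]>120)
    L=(P[og]-O)@np.c_[X,Y,nrm]
    for k,yc in(("L",.1),("M",0),("R",-.1)):
        q=L[abs(L[:,1]-yc)<.03]; q=q[(abs(q[:,0])<.05)]
        if len(q): 
            t=q[q[:,2]>q[:,2].max()-.008]
            print(k,len(q),"min",q.min(0),"max",q.max(0),"topmean",t.mean(0), "med",np.median(q,0))
    np.savez(n+"_fr.npz",O=O,M=np.c_[X,Y,nrm])
E
```

```text
top 4372 rms 0.0019179098304711584 tilt 14.948514562354692 az 3.9350653760948577
rect -0.0018181279301643372 7.41034746170044e-05 0.1789882928133011 0.31820788979530334 0.27534329891204834
ext [0.1789883 0.3182079] origin [ 0.48756781 -0.04349237  0.07129823] X [0.96353934 0.07109696 0.25794799] yaw 4.220053075181732 n [-0.25734284 -0.01770211  0.96615801]
L 43 min [-0.00920559  0.08899348  0.01409641] max [0.0069672  0.1109307  0.04365225] topmean [0.00209332 0.10029186 0.04055246] med [0.0012798  0.09846123 0.0401631 ]
M 43 min [ 0.0093855  -0.01030935  0.03399617] max [0.0214948  0.01208539 0.04432527] topmean [0.01627929 0.00167278 0.03845505] med [0.01625245 0.0018798  0.03788769]
R 43 min [ 0.0088305  -0.11055851  0.02808901] max [ 0.02020865 -0.08663653  0.04394214] topmean [ 0.01524221 -0.09902517  0.03898756] med [ 0.01496832 -0.09790597  0.03818702]
side 5060 rms 0.0011784209969219455 tilt 14.95377741989721 az 4.204815250606079
rect -0.0005902498960494995 0.02255527675151825 0.3217272162437439 0.17837576568126678 89.89415740966797
ext [0.17837579 0.32172719] origin [ 0.48911561 -0.04437823  0.0720387 ] X [0.96366759 0.06899646 0.25803927] yaw 4.09526259257695 n [-0.25734515 -0.01891999  0.96613431]
L 57 min [-0.00461633  0.08653344  0.03084151] max [0.00663888 0.10960316 0.043157  ] topmean [0.00100652 0.09710912 0.0401223 ] med [0.00088371 0.09333154 0.03992872]
M 65 min [ 0.0079569  -0.01299787  0.02859386] max [0.02056204 0.00715683 0.04254986] topmean [ 0.01514113 -0.00233849  0.03779777] med [ 0.01468705 -0.00715223  0.03722103]
R 81 min [ 0.00632814 -0.11179199  0.02574815] max [ 0.02070836 -0.08938823  0.04097027] topmean [ 0.01523745 -0.10233462  0.03726728] med [ 0.01449141 -0.10627387  0.03691365]
```

The tripped lever is the left one: its tip is at x≈+1.5 mm, and the other two are at +15 mm. The two cameras agree to about 1.5 mm. The tool can stay vertical, so I work out the moves with the closed fingers as the pusher.

```bash
cat >>h.py <<'E'
a,b=np.load("top_fr.npz"),np.load("side_fr.npz")
O=(a["O"]+b["O"])/2; yaw=np.radians(4.15)
M=(R.from_euler("z",yaw)*R.from_euler("y",-np.radians(15))).as_matrix()
B=O+.1*M[:,1]
Rd=R.from_euler("z",yaw)*R.from_euler("x",np.pi)   # tool x forward, z down
def tcp(tx,tz,ty=0): return B+M@np.array([tx,ty,tz])/1e3+[0,0,.022]
def go(s,tx,tz,ty=0):
    Rc=R.from_rotvec(s["eef_rot"]); d=tcp(tx,tz,ty)-s["tcp_pos"]
    e=Rc.inv()*Rd; e2=Rc.inv()*Rd*R.from_euler("z",np.pi)
    print((tx,tz),"tcp",tcp(tx,tz,ty).round(4),"shift cm in tool",(Rc.inv().apply(d)*100).round(2),"in target frame",(Rd.inv().apply(d)*100).round(2),"turn",e.as_rotvec().round(3),"alt",e2.as_rotvec().round(3))
def panel(p): return (M.T@(np.asarray(p)-[0,0,.022]-B)*1e3).round(1)
E
python3 - <<'E'
from h import *; from station import arm
s=arm.get_state(); print(R.from_rotvec(s["eef_rot"]).as_matrix().round(3),B)
go(s,30,130); go(s,30,75)
E
```

```text
[[ 0.901  0.435 -0.001]
 [ 0.435 -0.901  0.002]
 [ 0.    -0.002 -1.   ]] [0.48110492 0.0558025  0.07166847]
(30, 130) tcp [0.4764 0.0555 0.227 ] shift cm in tool [ 45.31 -44.22   1.77] in target frame [ 25.83 -57.81   1.69] turn [-0.002  0.     0.377] alt [-0.000e+00 -2.000e-03 -2.764e+00]
(30, 75) tcp [0.4906 0.0565 0.1739] shift cm in tool [ 46.63 -43.69   7.08] in target frame [ 27.25 -57.81   7.  ] turn [-0.002  0.     0.377] alt [-0.000e+00 -2.000e-03 -2.764e+00]
```

```bash
python3 -m handwheel '0 0 0 0 0 0.126 -1;0 0 0 0 0 0.126 -1;0 0 0 0 0 0.125 -1;1.84 -4.13 0 0 0 0 -1;1.84 -4.13 0 0 0 0 -1;1.84 -4.13 0 0 0 0 -1;1.84 -4.13 0 0 0 0 -1;1.84 -4.13 0 0 0 0 -1;1.84 -4.13 0 0 0 0 -1;1.84 -4.13 0 0 0 0 -1;1.84 -4.13 0 0 0 0 -1;1.84 -4.13 0 0 0 0 -1;1.84 -4.13 0 0 0 0 -1;1.84 -4.13 0 0 0 0 -1;1.84 -4.13 0 0 0 0 -1;1.84 -4.13 0 0 0 0 -1;1.84 -4.13 0 0 0 0 -1;0 0 0 0 0 0 -1' 10; python3 - <<'E'
from h import *; from station import arm
s=arm.get_state(); print(s["time_s"],s["finger_gap"],s["joint_positions"].round(2))
go(s,30,65); print(panel(s["tcp_pos"]))
c=arm.camera("side"); cv2.imwrite("pics/s1.png",c["pixels"][:,:,::-1])
E
```

```text
time_s: 2.35
tcp_pos: [0.4762, 0.0574, 0.2444]
eef_rot: [-3.139, -0.12, 0.0]
contact_force: [0.0, -1.1, -0.3]
finger_gap: 0.004
finger_force: 0.0
2.35 0.0037330905965628726 [-0.02  0.19  1.76  0.    1.2   1.47]
(30, 65) tcp [0.4932 0.0567 0.1642] shift cm in tool [1.69 0.21 8.02] in target frame [1.69 0.2  8.02] turn [-0.001 -0.     0.004] alt [ 0.000e+00 -1.000e-03 -3.137e+00]
[ 34.4   2.  146.9]
```

```bash
python3 -m handwheel '0.42 0.05 2 0 0 0 -1;0.42 0.05 2 0 0 0 -1;0.42 0.05 2 0 0 0 -1;0.42 0.05 2 0 0 0 -1;0 0 0 0 0 0 -1'; python3 - <<'E'
from h import *; from station import arm
s=arm.get_state(); print(panel(s["tcp_pos"])); go(s,30,25)
c=arm.camera("side"); P=cloud(c)
cv2.imwrite("pics/s2.png",cv2.resize(np.ascontiguousarray(c["pixels"][130:370,150:350,::-1]),None,fx=2.5,fy=2.5,interpolation=cv2.INTER_CUBIC))
E
```

```text
time_s: 3.02
tcp_pos: [0.4911, 0.053, 0.1634]
eef_rot: [3.14, 0.112, -0.006]
contact_force: [-0.4, -1.0, -0.3]
finger_gap: 0.004
finger_force: 0.0
[27.5 -3.5 64.9]
(30, 25) tcp [0.5036 0.0574 0.1256] shift cm in tool [ 1.29 -0.35  3.78] in target frame [ 1.28 -0.35  3.78] turn [-0.     0.004 -0.001] alt [0.006 0.    3.14 ]
```

View pics/s2.png

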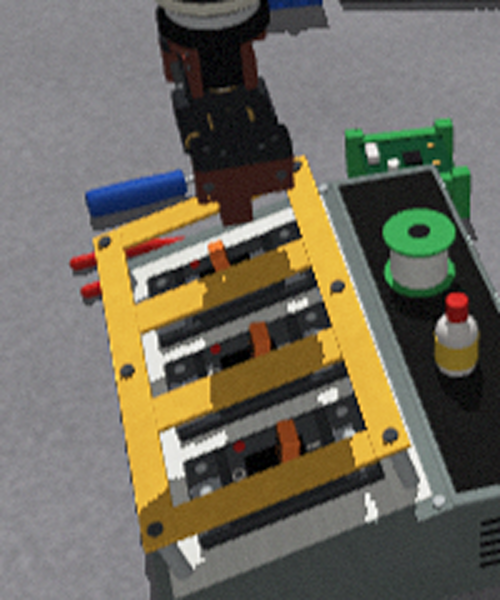

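The crop shows the closed fingertips at (237,215), above the left window and up-slope of its lever at (218,258). I let the arm settle and re-read the pose before going in.

```bash
python3 -m handwheel '0 0 0 0 0 0 -1;0 0 0 0 0 0 -1;0 0 0 0 0 0 -1;0 0 0 0 0 0 -1'; python3 - <<'E'
from h import *; from station import arm
s=arm.get_state(); print(panel(s["tcp_pos"])); go(s,30,25)
# cross-check: gripper body / fingers in side depth
c=arm.camera("side"); P=cloud(c); L=((P-B)@M)*1e3
m=(c["range_z"]>0)&(abs(L[...,0]-30)<30)&(abs(L[...,1])<45)&(L[...,2]>58)&(L[...,2]<115)
q=L[m]; 
for lo in range(58,115,8):
    k=q[(q[:,2]>=lo)&(q[:,2]<lo+8)]
    if len(k): print(lo,len(k),np.percentile(k,[3,97],axis=0).round(1)[:,:2].ravel())
E
```

```text
time_s: 3.58
tcp_pos: [0.4927, 0.0544, 0.1649]
eef_rot: [-3.139, -0.115, -0.001]
contact_force: [0.0, 0.1, -0.4]
finger_gap: 0.005
finger_force: 0.0
[29.5 -2.2 65.9]
(30, 25) tcp [0.5036 0.0574 0.1256] shift cm in tool [ 1.1  -0.22  3.94] in target frame [ 1.1  -0.22  3.94] turn [-0.    -0.001  0.001] alt [ 1.000e-03 -0.000e+00 -3.141e+00]
66 27 [ 19.4 -12.5  40.8  -6. ]
74 46 [ 20.4 -13.3  43.1   0.4]
82 49 [ 22.2 -14.1  44.3  -3.6]
90 10 [ 25.1 -12.5  40.8  -9.5]
```

```bash
python3 -m handwheel '0.28 -0.03 1 0 0 0 -1;0.28 -0.03 1 0 0 0 -1;0.28 -0.03 1 0 0 0 -1;0.26 -0.03 0.94 0 0 0 -1;0 0 0 0 0 0 -1;0 0 0 0 0 0 -1;0 0 0 0 0 0 -1'; python3 - <<'E'
from h import *; from station import arm
s=arm.get_state(); print(panel(s["tcp_pos"])); go(s,5,25)
E
```

```text
time_s: 4.5
tcp_pos: [0.5037, 0.0563, 0.1256]
eef_rot: [-3.139, -0.114, -0.001]
contact_force: [-0.7, -0.0, -0.3]
finger_gap: 0.008
finger_force: 0.0
[30.1 -1.1 25. ]
(5, 25) tcp [0.4795 0.0557 0.1191] shift cm in tool [-2.42 -0.11  0.65] in target frame [-2.42 -0.11  0.65] turn [-0.    -0.001  0.   ] alt [ 1.000e-03 -0.000e+00 -3.141e+00]
```

```bash
python3 -m handwheel '-0.24 -0.01 0.065 0 0 0 -1;-0.24 -0.01 0.065 0 0 0 -1;-0.24 -0.01 0.065 0 0 0 -1;-0.24 -0.01 0.065 0 0 0 -1;-0.24 -0.01 0.065 0 0 0 -1;-0.24 -0.01 0.065 0 0 0 -1;-0.24 -0.01 0.065 0 0 0 -1;-0.24 -0.01 0.065 0 0 0 -1;-0.24 -0.01 0.065 0 0 0 -1;-0.24 -0.01 0.065 0 0 0 -1;0 0 0 0 0 0 -1;0 0 0 0 0 0 -1;0 0 0 0 0 0 -1'; cat >>h.py <<'E'
def lever(name="side",png=None):
    from station import arm
    c=arm.camera(name); L=((cloud(c)-B)@M)*1e3; H=hsv(c)
    og=(c["range_z"]>0)&(H[...,0]>4)&(H[...,0]<14)&(H[...,1]>190)&(H[...,2]>100)&(abs(L[...,0])<45)&(L[...,2]>10)&(L[...,2]<48)
    for y in(0,-100,-200):
        q=L[og&(abs(L[...,1]-y)<25)]
        if len(q): t=q[q[:,2]>q[:,2].max()-8]; print(name,y,len(q),"top",t.mean(0).round(1),"xrange",q[:,0].min().round(1),q[:,0].max().round(1))
    if png: cv2.imwrite(png,cv2.resize(np.ascontiguousarray(c["pixels"][130:370,150:350,::-1]),None,fx=2.5,fy=2.5,interpolation=cv2.INTER_CUBIC))
E
python3 - <<'E'
from h import *; from station import arm
s=arm.get_state(); print(panel(s["tcp_pos"])); lever(png="pics/s3.png")
E
```

```text
time_s: 6.12
tcp_pos: [0.4799, 0.0556, 0.1189]
eef_rot: [-3.139, -0.114, -0.001]
contact_force: [2.4, 0.5, -0.6]
finger_gap: 0.004
finger_force: 1.1
[ 5.4 -0.1 24.7]
side 0 49 top [-13.7  -3.9  37.1] xrange -19.4 -7.4
side -100 73 top [  15.7 -103.1   37.7] xrange 8.5 21.6
side -200 101 top [  15.8 -202.3   37.7] xrange 6.3 21.4
```

View pics/s3.png

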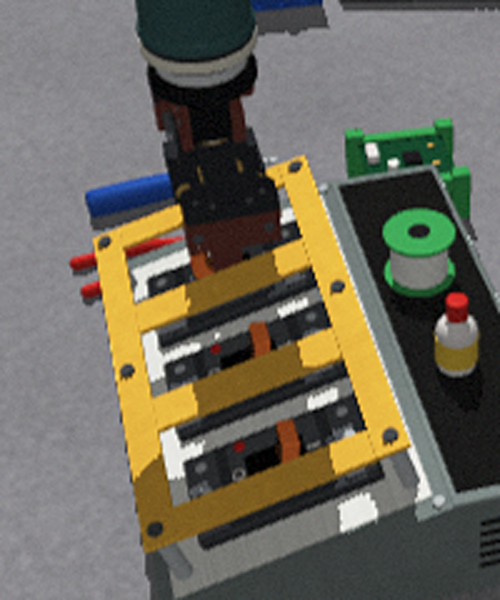

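The crop shows the left lever leaning down-slope at (203,266). Its top is at −13.7 mm, near OFF but not clearly at the stop. I push a little further and watch the force.

```bash
python3 -m handwheel '-0.08 0 0.02 0 0 0 -1;-0.08 0 0.02 0 0 0 -1;-0.08 0 0.02 0 0 0 -1;0 0 0 0 0 0 -1;0 0 0 0 0 0 -1'; python3 - <<'E'
from h import *; from station import arm
s=arm.get_state(); print(panel(s["tcp_pos"])); lever(); lever("top")
E
```

```text
time_s: 6.8
tcp_pos: [0.4796, 0.0555, 0.1189]
eef_rot: [-3.139, -0.114, -0.008]
contact_force: [6.9, 1.4, -0.0]
finger_gap: 0.004
finger_force: 2.7
[ 5.  -0.2 24.7]
side 0 47 top [-13.5  -4.6  37.8] xrange -19.2 -7.4
side -100 72 top [  15.6 -101.8   38.6] xrange 8.5 20.9
side -200 99 top [  15.9 -202.3   37.8] xrange 6.5 21.2
top -100 26 top [  15.3 -101.8   39.3] xrange 11.3 19.2
top -200 38 top [  15.1 -198.    38.6] xrange 9.7 19.6
```

At the stop: the force rises to 7 N with no further motion. I back off, lift out and cross over to the down-slope side.

```bash
python3 -m handwheel '0.58 0 -0.15 0 0 0 -1;0.58 0 -0.16 0 0 0 -1;0 0 -1.4 0 0 0 -1;0 0 -1.4 0 0 0 -1;0 0 -1.4 0 0 0 -1;0 0 0 0 0 0 -1;0 0 0 0 0 0 -1;-1.45 0 0.38 0 0 0 -1;-1.45 0 0.39 0 0 0 -1;-1.45 0 0.39 0 0 0 -1;-1.45 0 0.39 0 0 0 -1;0 0 0 0 0 0 -1;0 0 0 0 0 0 -1;0 0 0 0 0 0 -1'; python3 - <<'E'
from h import *; from station import arm
s=arm.get_state(); print(panel(s["tcp_pos"])); go(s,-45,25); lever(); lever("top")
E
```

```text
time_s: 8.65
tcp_pos: [0.4318, 0.052, 0.148]
eef_rot: [3.14, 0.114, 0.002]
contact_force: [0.6, 0.9, 0.6]
finger_gap: 0.006
finger_force: 0.0
[-33.7  -0.2  65.3]
(-45, 25) tcp [0.4313 0.0522 0.1062] shift cm in tool [-0.05 -0.02  4.19] in target frame [-0.04 -0.02  4.19] turn [ 0.    -0.001  0.   ] alt [ 2.000e-03  0.000e+00 -3.141e+00]
side 0 66 top [-12.9  -2.5  38.5] xrange -18.8 -1.5
side -100 53 top [  16.3 -103.2   37.5] xrange 8.5 21.6
side -200 72 top [  15.9 -203.9   37. ] xrange 6.3 21.9
top -100 45 top [ 14.9 -98.4  38. ] xrange 8.6 21.4
top -200 49 top [  14.5 -198.2   38.3] xrange 7.6 19.6
```

Free of contact, the lever stays at OFF. I descend and push it up the slope.

```bash
python3 -m handwheel '0 0 1.05 0 0 0 -1;0 0 1.05 0 0 0 -1;0 0 1.05 0 0 0 -1;0 0 1.05 0 0 0 -1;0 0 0 0 0 0 -1;0 0 0 0 0 0 -1'; python3 - <<'E'
from h import *; from station import arm
s=arm.get_state(); print(panel(s["tcp_pos"])); go(s,-8,25)
E
```

```text
time_s: 9.5
tcp_pos: [0.4309, 0.052, 0.1057]
eef_rot: [-3.139, -0.114, 0.0]
contact_force: [-0.7, -0.4, 1.2]
finger_gap: 0.006
finger_force: 0.0
[-45.6  -0.1  24.7]
(-8, 25) tcp [0.4669 0.0548 0.1157] shift cm in tool [ 3.62 -0.01 -1.  ] in target frame [ 3.62 -0.01 -1.  ] turn [-0.  0.  0.] alt [-0.    -0.    -3.141]
```

```bash
python3 -m handwheel '0.3 0 -0.08 0 0 0 -1;0.3 0 -0.08 0 0 0 -1;0.3 0 -0.08 0 0 0 -1;0.3 0 -0.08 0 0 0 -1;0.3 0 -0.08 0 0 0 -1;0.3 0 -0.08 0 0 0 -1;0.3 0 -0.08 0 0 0 -1;0.3 0 -0.08 0 0 0 -1;0.3 0 -0.09 0 0 0 -1;0.3 0 -0.09 0 0 0 -1;0.3 0 -0.09 0 0 0 -1;0.3 0 -0.09 0 0 0 -1;0 0 0 0 0 0 -1;0 0 0 0 0 0 -1;0 0 0 0 0 0 -1'; python3 - <<'E'
from h import *; from station import arm
s=arm.get_state(); print(panel(s["tcp_pos"])); lever(); lever("top")
E
```

```text
time_s: 11.38
tcp_pos: [0.4666, 0.0547, 0.1157]
eef_rot: [-3.139, -0.114, 0.0]
contact_force: [-0.3, -0.5, -0.1]
finger_gap: 0.006
finger_force: 0.0
[-8.3 -0.1 25.1]
side 0 27 top [15.5 -9.9 36.6] xrange 8.6 21.2
side -100 73 top [  15.9 -102.5   38.3] xrange 8.5 21.5
side -200 101 top [  15.8 -201.7   38.2] xrange 6.6 21.3
top -100 27 top [  14.7 -101.6   38.1] xrange 10.9 19.0
top -200 37 top [  15.1 -198.5   38.4] xrange 11.4 19.4
```

The lever has snapped to ON (15.5 mm, same as the others) and nothing is touching it. I withdraw.

```bash
python3 -m handwheel '-0.6 0 0.16 0 0 0 -1;-0.6 0 0.16 0 0 0 -1;-0.6 0 0.16 0 0 0 -1;0 0 -1.5 0 0 0 -1;0 0 -1.5 0 0 0 -1;0 0 -1.5 0 0 0 -1;0 0 -2 0 0 0 -1;0 0 -2.5 0 0 0 -1;0 0 -2.5 0 0 0 -1;0 0 -2.5 0 0 0 -1;0 0 0 0 0 0 -1;0 0 0 0 0 0 -1;0 0 0 0 0 0 -1'; python3 - <<'E'
from h import *; from station import arm
s=arm.get_state(); print(panel(s["tcp_pos"])); lever(png="pics/s4.png")
E
```

```text
time_s: 13.1
tcp_pos: [0.4478, 0.0534, 0.2498]
eef_rot: [-3.139, -0.114, 0.004]
contact_force: [-0.2, 0.8, -0.3]
finger_gap: 0.008
finger_force: 0.0
[  8.2  -0.  159.4]
side 0 49 top [15.5 -3.8 37.7] xrange 9.1 21.4
side -100 58 top [  16.  -103.5   37.6] xrange 8.5 21.7
side -200 78 top [  16.  -202.3   37.7] xrange 6.4 21.4
```

View pics/s4.png

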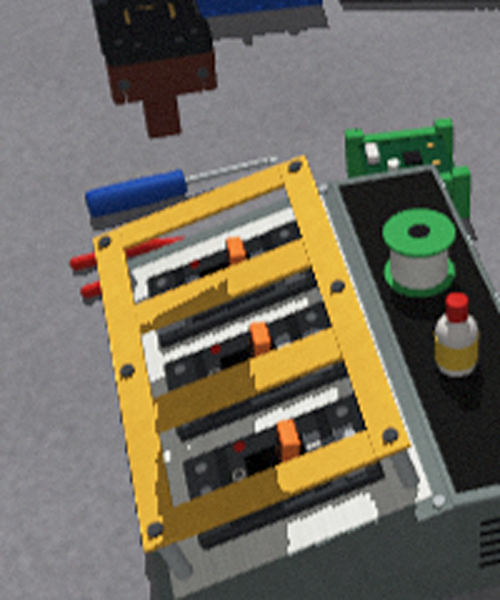

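The crop shows all three levers leaning up the slope at (236,250), (260,338) and (289,440). The gripper is clear above the console and the visible bystanders look unmoved.

```bash
python3 -c "
from station import arm
print(arm.close_job())"
```

```text
the job is handed in; nothing more can be done
None
```

I reset the tripped (left) breaker by pushing its lever to OFF and then to ON, then withdrew and handed the job in; the final images show all three levers at ON, and no verdict came back.

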